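# Load a seed scarifier and hold its bayonet lid at the pulse mark

### The job

Get the little seed scarifier ready for a pulse: carry the grit disc by its edge from the wooden stand to the steel seat inside the machine's collar, grit side up and lying flat between the brass pins, without touching the gritty face. Then drop the red bayonet lid fully home through the collar's two gaps (green marks) and twist it clockwise, seen from above, to the yellow mark half-way to the lock click, never on to the click at the red mark. Finish while still gripping the lid and holding it at the yellow mark against its return spring; leave the mug, bottle, pot, tin, jar and brush where they are.

Things in the scene. Friction and masses are not known exactly. Their poses are not given: they have to be found in the camera images.
- mill: Seed scarifier, fixed: round grey base 132 mm across, flat top 55 mm above the table; origin centre of underside, z up. Marks on that top, 49 to 62 mm from the axis: green at +y and -y (collar gaps), yellow 45 degrees clockwise of them seen from above, red 90 degrees. The lid enters with lugs at green and turns clockwise only; a spring ball is met at 56 degrees and clicks behind the lug at 90.
- mill_seat (a point): Centre of the steel seat inside the collar, 36 mm across, 12 mm above the base's flat top, 67 mm above the table: the disc's underside rests here. Four round-topped brass pins 31.5 mm from the axis, on the +x and -x sides, 6 mm higher than the seat, leave the disc 4 mm play all round. Axes as mill.
- mill_mouth (a point): Centre of the aluminium collar's top, 91 mm above the table; the lid's plate rests on it when home. Collar: outer radius 47 mm, inner wall 43 mm, lip 6 mm thick with inner radius 34 mm. Its two gaps at +y and -y are at least 34 mm wide, open right through radially and down to the base's flat top, room for fingers. Axes as mill.
- ring (a joint): Angle (rad) of the sprung ring with two orange posts inside the collar, pushed round by the lid's lugs: 0 at rest, grows clockwise once the lid has turned about 18 degrees, about 0.47 with the lid at yellow, 1.25 at the click. Its spring (about 0.1 N m at yellow) turns the lid back when it is let go.
- disc_mid (a point): Grit disc, loose: bright steel, 50 mm across, 5 mm thick, 70 g, with a dark grit face (38 mm across, 1 mm raised) on its top. Point at the centre of the steel, 2.5 mm above its underside. Starts lying grit up on the stand. Only its 5 mm high edge may be gripped.
- stand: Wooden stand, fixed: foot 80 mm across and 6 mm high, post 32 mm across whose top is 26 mm above the table and carries the disc at the start. Origin at the centre of its underside.
- lid: Red bayonet lid, loose, 160 g, starts upright on the table. Origin centre of its underside, z up. Grey plug 62 mm across (chamfered to 56), 14 mm high; at its foot two lugs along +y and -y, 14 mm wide, 5 mm thick, reaching 40 mm from the axis. Red plate 90 mm across, 14 to 20 mm up. Bar handle along y, 80 mm long, 15 mm wide, 20 to 54 mm up, white end stripes. Same after a half turn.
- lid_grip (a point): Centre of the lid's bar handle, on the lid's axis, 37 mm above the underside of the plug. Axes as lid. With the lid home it is 23 mm above mill_mouth.
- mug: Dark red enamel mug, 84 mm across, 95 mm tall, on a round wine-red placemat, loose, leave alone; origin at the centre of its underside
- milk_bottle: Clear glass bottle, 72 mm across, 200 mm tall, loose, leave alone; origin at the centre of its underside
- pot: Open terracotta plant pot, 72 mm across, 65 mm tall, loose, leave alone; origin at the centre of its underside
- seed_tin: Green tin with a paper band, 60 mm across, 75 mm tall, loose, leave alone; origin at the centre of its underside
- jar: Amber glass jar with a brass lid, 56 mm across, 70 mm tall, loose, leave alone; origin at the centre of its underside
- brush: Small wooden-handled brush, lying flat, 150 mm long along its x, loose, leave alone
Things that resemble listed ones, but are neither listed nor needed, are in the scene too. There is more than one size of the part that bears disc_mid; the job needs the middle-sized.

How it is judged:
On the way, in this order (a step that is already met when the one before it is completed fails the run):
1. the disc lies flat on the seat between the pins, let go (horizontal distance between disc_mid and mill_seat below 0.006 m and z of disc_mid in the frame of mill_seat between 0 and 0.0045 m and angle between disc_mid's own z axis and vertical below 0.08 rad and contact force between the fingers and disc below 0.1 N), for 0.2 s.
2. the lid is fully home in the collar (horizontal distance between disc_mid and mill_seat below 0.006 m and z of disc_mid in the frame of mill_seat between 0 and 0.0045 m and angle between disc_mid's own z axis and vertical below 0.08 rad and horizontal distance between lid_grip and mill_mouth below 0.006 m and z of lid_grip in the frame of mill_mouth between 0.02 and 0.0255 m and angle between lid_grip's own z axis and vertical below 0.06 rad and angle between the y axis of lid_grip and the y axis of mill_mouth, either way round below 0.5 rad), for 0.1 s.
At the end, for the whole second after the job is handed in: Disc flat on the seat (within 6 mm of centre, raised under 2 mm). Lid fully home (within 6 mm of the axis, plate under 2.5 mm above the collar, level within 3 degrees), turned clockwise 45 +-10 degrees from the gaps against the spring, still, gripped by the fingers (horizontal distance between disc_mid and mill_seat below 0.006 m and z of disc_mid in the frame of mill_seat between 0 and 0.0045 m and angle between disc_mid's own z axis and vertical below 0.08 rad and horizontal distance between lid_grip and mill_mouth below 0.006 m and z of lid_grip in the frame of mill_mouth between 0.02 and 0.0255 m and angle between lid_grip's own z axis and vertical below 0.06 rad and angle between the y axis of lid_grip and the y axis of mill_mouth, either way round between 0.61 and 0.96 rad and value of joint ring above 0.2 rad and contact force between the fingers and lid above 2 N and angular speed of lid below 0.15 rad/s); the arm keeps its last pose, push and grip.
It fails at once if the disc's gritty face is touched with the fingers (contact force between the fingers and disc_c0 above 0.5 N).
It fails at once if the lid is turned on past the yellow mark right up to the click (over 75 degrees) (horizontal distance between lid_grip and mill_mouth below 0.008 m and z of lid_grip in the frame of mill_mouth below 0.028 m and angle between the y axis of lid_grip and the y axis of mill_mouth, either way round above 1.31 rad).
It fails at once if a bystander is moved more than 30 mm (distance of any of mug, milk_bottle, pot, seed_tin, jar, brush from where it was at the start of the episode above 0.03 m).
It also fails if it takes over 64 s, if anything falls off the work surface, if the arm or the gripper's body presses on something with over 40 N, if the wrist force passes 120 N, or if a joint passes its speed limit or range.

### The arm

A 6-joint arm with a two-finger parallel gripper is mounted at the origin on the work surface. World frame = base frame: x ahead of the robot, y to its left, z up, the work surface at z = 0. Lengths are in m, angles in rad, forces in N, time in s.
With the tool pointing down it reaches from about 0.25 to 0.775 m from the base axis. Payload 4 kg.
Tool frame: the origin (TCP) lies at the centre of the arm's flange, where the gripper is bolted on; the fingertips stand 199 mm ahead of it and the grasp point (between the pads) lies 180 mm ahead of it (robot.tcp_to_tips is the distance from the TCP to the fingertips, in m); z points along the fingers, y is the line along which they close (so a half turn about z gives the same grasp; the last joint's range is limited). The gripper opens to 94 mm and grips with 3 to 60 N. Pads are 16 mm wide; open, the fingers measure 119 mm over their backs; the gripper's body (75 mm by 177 mm) begins 78 mm behind the grasp point.
Start: joints at [-1.414, 0.087, 1.371, -0, 1.684, -0.103], TCP at [0.141, -0.532, 0.405] pointing down, gripper open.
Joint ranges: [-3.1, 3.1], [-0.76, 2.03], [0.27, 2.55], [-1.08, 4.22], [0.17, 2.65], [-2.57, 2.57]. Speed limits (rad/s): [2.79, 2.79, 3.14, 3.14, 3.14, 3.14].

### API

Orientations are given as [roll, pitch, yaw] about the fixed x, y, z axes, in that order (R = Rz(yaw) Ry(pitch) Rx(roll)).
In Python, from bench import telemetry, snapshot, ticket, robot gives the robot as it stands.
- The arm moves only by the tool apply_moves, never from a script. Its argument "moves" is a list that holds one entry, the list of rows, each a list of 5 numbers: the shift along the tool's x, y, z in units of 50 mm (1.0 is 50 mm), then the turn about the tool's z in units of 10 degrees (1.0 is 10 degrees), then the closure, from 0 (fully open) to 1 (shut). A call has 1 to 10 rows; each row is the pose to reach, as a shift and turn from the pose commanded when the call began, along the tool's axes at that moment; what a row does not reach only later rows make up. A row lasts 1/8 s, in which the tool goes at most 62.5 mm and 10.7 degrees, less where a joint would pass 70% of its speed; a pose out of reach is approached as far as the arm can. A call with a gripper value outside its range is refused whole. The fingers move at their own pace and stop on an object; the grip force is fixed at half the most. Time passes only in rows, so rows that repeat a pose let the fingers close. It gives the time, the measured TCP pose, the force, the opening and the grip force at its end, in the units of the state.
- telemetry.get_obs(): the state, without advancing time (a new reading comes with each control period).
- snapshot(name): name is "side" or "top" or "wrist"; returns a dict with "image" (384x512x3 uint8, red, green, blue), "fovy" (degrees; the focal length in pixels is half the picture's height over the tangent of half this angle, whatever the lens; pixels are square), "cx", "cy" (the principal point, pixels), "R" (3x3) and "t" (3): a world point X has camera coordinates R X + t. Camera axes: x right, y down, z forward; pixel columns grow to the right and rows downward; lengths in m; the calibration is good to about 2 mm. A picture is of the moment at which its call begins. There is no depth.
- ticket.close_job(): hands the job in; it is judged then, once.
The state is a dict: "time": time; "joint_positions": joint angles; "qvel": joint speeds; "joint_torque": joint torques, N m; "tool_pos": TCP position; "ee_rot": TCP orientation; "wrist_force": force on the tool from outside, world axes, zero at the start; "wrist_torque": the same for the moment, N m; "width": finger opening in m; "finger_force": force on a finger pad.
Only numpy, scipy, OpenCV 4.12 (cv2) and the standard library are available. Lean on these libraries where they do the work, as an engineer would, in place of code of your own. Each camera call takes 0.05 s, during which the arm holds its last target. There are 200 camera calls.

## Working session

There is one attempt and no reset: what is moved stays moved. The work goes in short steps, Python scripts to look and compute and a tool call to move; the robot and the scene stay as the last step left them, time stands still between calls to the robot, and variables do not carry over. Pictures are saved under pics/ and viewed, at most 10 in all, crops included, and the job is handed in when it is done.

Besides the shell and the picture viewer there is one more tool, called after "Emit:" by a JSON object that holds its "method" and its "body". apply_moves: Moves the arm, as the interface text tells. Its arguments: {"type":"object","properties":{"moves":{"type":"array","items":{"type":"array","items":{"type":"array","items":{"type":"number"}}}}},"required":["moves"]}

```bash
mkdir -p pics; cat > h.py <<'E'
import numpy as np, cv2, json
from bench import telemetry, snapshot, ticket, robot
def snap(n, f=None):
    s=snapshot(n)
    for k in("R","t"): s[k]=np.array(s[k],float)
    s["f"]=s["image"].shape[0]/2/np.tan(np.radians(s["fovy"])/2)
    if f: cv2.imwrite("pics/"+f+".png",cv2.cvtColor(s["image"],cv2.COLOR_RGB2BGR)); np.save("pics/"+f+".npy",s,allow_pickle=True)
    return s
def load(f): return np.load("pics/"+f+".npy",allow_pickle=True).item()
def ray(s,u,v,z):
    d=s["R"].T@np.array([(u-s["cx"])/s["f"],(v-s["cy"])/s["f"],1]); c=-s["R"].T@s["t"]
    return c+d*(z-c[2])/d[2]
def proj(s,X):
    p=s["R"]@np.array(X)+s["t"]; return np.array([s["cx"]+s["f"]*p[0]/p[2],s["cy"]+s["f"]*p[1]/p[2]])
E
python3 - <<'E'
from h import *
for n in("top","side"):
    s=snap(n,n+"0"); print(n,-s["R"].T@s["t"],s["R"].round(3).tolist(),s["fovy"],s["cx"],s["cy"])
print(telemetry.get_obs())
a=cv2.imread("pics/top0.png");cv2.imwrite("pics/top0b.png",cv2.resize(a,(800,600),interpolation=2))
E
```

```text
top [0.45900712 0.03296656 1.26304529] [[-0.014, -0.999, -0.03], [-0.995, 0.017, -0.1], [0.1, 0.029, -0.995]] 42.451598362283946 263.65823213685564 185.47096711275898
side [0.08973751 0.70899118 0.81054398] [[-0.802, -0.597, 0.016], [-0.405, 0.524, -0.749], [0.439, -0.607, -0.662]] 45.16875358296259 263.152887798194 201.49830604188404
{'time': 0.1, 'joint_positions': array([-1.41408383e+00,  8.78685058e-02,  1.37205542e+00, -1.66197336e-05,
        1.68358025e+00, -1.03069971e-01]), 'qvel': array([ 0.00085048, -0.00307122, -0.00365787, -0.00022175, -0.0003824 ,
        0.00022523]), 'joint_torque': array([ 2.66526229e-03, -3.41249371e+01, -3.03302050e+01,  7.20847305e-02,
        3.03969299e-02, -8.84559677e-05]), 'tool_pos': array([ 0.14127304, -0.53144973,  0.40365193]), 'ee_rot': array([-3.13968958e+00, -1.80241704e-04,  2.59780441e-01]), 'wrist_force': array([-0.13389281,  0.25624979,  1.22567516]), 'wrist_torque': array([-0.02284913, -0.06700778, -0.06691016]), 'finger_force': 0.0, 'width': 0.09411993891373353}
```

View pics/top0b.png

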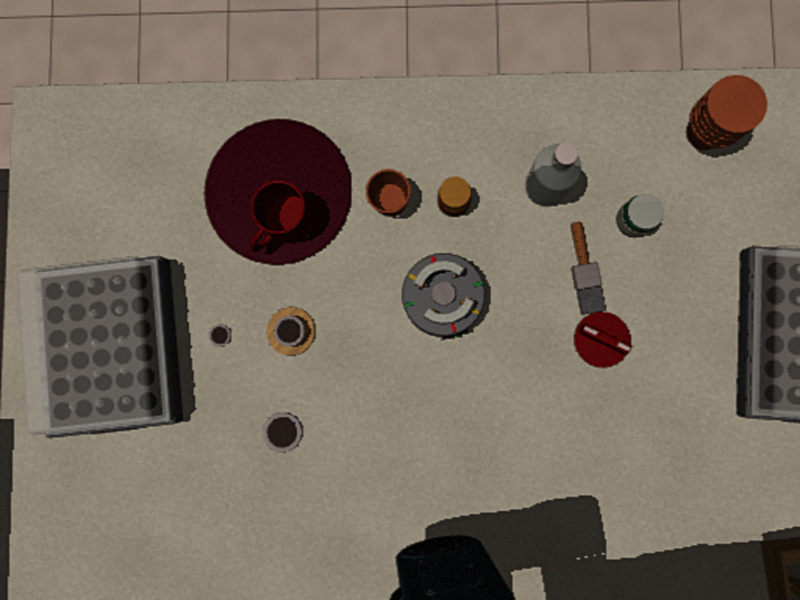

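View pics/side0.png

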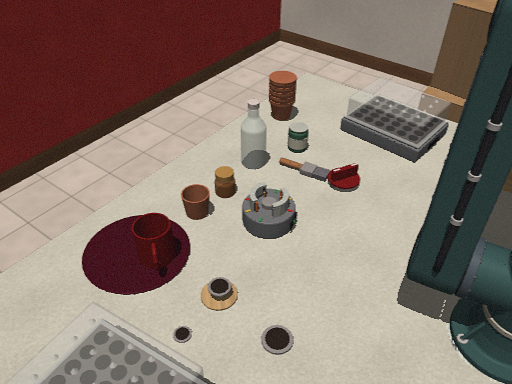

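The top view (800x600 scale) shows the stand with the disc at (291,331), the mill at (445,294) with its green, yellow and red marks, and the lid at (603,340) with its bar running down-right. The brush is just above the lid, and the larger and smaller spare discs lie on the table. The side view agrees. Next I'll measure these.

```bash
python3 - <<'E'
from h import *
for n,(mx,my),(dx,dy),(lx,ly) in (("top0",(285,188),(186,212),(386,217)),("side0",(269,210),(219,289),(344,178))):
    s=load(n); hsv=cv2.cvtColor(s["image"],cv2.COLOR_RGB2HSV); H,S,V=[hsv[...,i].astype(int) for i in range(3)]
    yy,xx=np.mgrid[:384,:512]
    near=lambda x,y,r:(xx-x)**2+(yy-y)**2<r*r
    for nm,m in (("green",(H>45)&(H<90)&(S>80)),("yel",(H>17)&(H<35)&(S>120)),("red",((H<8)|(H>172))&(S>140))):
        m=(m&near(mx,my,32)).astype(np.uint8)
        k,lab,st,ce=cv2.connectedComponentsWithStats(m)
        for i in range(1,k):
            if st[i,4]>=4: print(n,nm,st[i,4],ce[i].round(1),ray(s,*ce[i],.055).round(4))
    # disc dark grit
    m=((V<60)&near(dx,dy,16)).astype(np.uint8); k,lab,st,ce=cv2.connectedComponentsWithStats(m)
    for i in range(1,k):
        if st[i,4]>30:
            (c,ax,a)=cv2.fitEllipse(max(cv2.findContours((lab==i).astype(np.uint8),0,1)[0],key=len)); print(n,"grit",st[i,4],ax,ray(s,*c,.032).round(4))
    m=(((H<18)&(S>90)&(V>90))&near(dx,dy,26)).astype(np.uint8); 
    (c,ax,a)=cv2.minAreaRect(cv2.findNonZero(m)); print(n,"foot",m.sum(),ax,ray(s,*c,.006).round(4))
    # lid
    m=(((H<8)|(H>172))&(S>140)&near(lx,ly,28)).astype(np.uint8)
    m=cv2.morphologyEx(m,cv2.MORPH_CLOSE,np.ones((5,5)))
    c=max(cv2.findContours(m,0,1)[0],key=len); e=cv2.fitEllipse(cv2.convexHull(c)); print(n,"plate",e[1],ray(s,*e[0],.020).round(4))
    w=((S<90)&(V>130)&near(lx,ly,22)&(cv2.erode(cv2.drawContours(m*0,[cv2.convexHull(c)],-1,1,-1),np.ones((3,3)))>0)).astype(np.uint8)
    k,lab,st,ce=cv2.connectedComponentsWithStats(w)
    for i in range(1,k): print(n,"stripe",st[i,4],ce[i].round(1),ray(s,*ce[i],.054).round(4))
E
```

```text
top0 green 16 [305.2 181.4] [ 0.5893 -0.0341  0.055 ]
top0 green 15 [261.6 194.1] [0.5598 0.0733 0.055 ]
top0 green 8 [290.9 214.8] [0.508  0.0025 0.055 ]
top0 yel 16 [263.4 176.9] [0.6022 0.0681 0.055 ]
top0 yel 14 [303.2 198.6] [ 0.5471 -0.0284  0.055 ]
top0 red 11 [276.9 165.6] [0.6295 0.0345 0.055 ]
top0 red 15 [289.9 209.6] [0.5206 0.0046 0.055 ]
top0 grit 72 (23.3255615234375, 35.03467559814453) [0.5217 0.2807 0.032 ]
top0 grit 178 (14.111774444580078, 14.324028015136719) [0.5217 0.2679 0.032 ]
top0 foot 356 (30.0, 29.0) [0.5212 0.2701 0.006 ]
top0 plate (34.927005767822266, 35.91046905517578) [ 0.5005 -0.233   0.02  ]
top0 stripe 18 [377.6 211.3] [ 0.5132 -0.2081  0.054 ]
top0 stripe 13 [398.4 221.2] [ 0.4884 -0.2572  0.054 ]
side0 green 6 [276.2 191. ] [ 0.5889 -0.0367  0.055 ]
side0 green 11 [260.1 219. ] [0.5593 0.0705 0.055 ]
side0 green 11 [293.8 220.3] [0.4934 0.0252 0.055 ]
side0 yel 6 [290.  198.5] [ 0.5448 -0.0343  0.055 ]
side0 yel 11 [247.6 210.4] [0.6013 0.0647 0.055 ]
side0 red 8 [247.  198.6] [0.6292 0.0317 0.055 ]
side0 red 12 [289.7 210.2] [0.5212 0.0019 0.055 ]
side0 grit 192 (13.19768238067627, 16.522859573364258) [0.5198 0.2664 0.032 ]
side0 foot 442 (36.0, 26.0) [0.516  0.2727 0.006 ]
side0 plate (23.700693130493164, 35.14176559448242) [ 0.4979 -0.2406  0.02  ]
side0 stripe 6 [337.  169.5] [ 0.512  -0.2117  0.054 ]
side0 stripe 2 [357.  171.5] [ 0.465  -0.2372  0.054 ]
```

Emit:
{"method": "apply_moves", "body": {"moves": [[[1, -1.2, 0, 0, 0], [2, -2.4, 0, 0, 0], [2.9, -3.4, 0, 0, 0], [3.8, -4.5, 0, 0, 0], [4.7, -5.5, 0, 0, 0], [5.6, -6.6, 0, 0, 0], [6.5, -7.6, 0, 0, 0], [7.4, -8.7, 0, 0, 0], [8.3, -9.7, 0, 0, 0], [8.9, -10.5, 0, 0, 0]]]}}

```text
time: 1.35
tool_pos: [0.4105, 0.0347, 0.4045]
ee_rot: [3.141, -0.0, 0.26]
wrist_force: [-0.2, 0.0, -0.6]
width: 0.0939
finger_force: 0.0
```

```bash
cat >> h.py <<'E'
def to(x,y,tipz,yaw_deg=None):
    o=telemetry.get_obs(); p=o["tool_pos"]; psi=o["ee_rot"][2]
    d=np.array([x,y,tipz+.199])-p
    print("t",round(o["time"],2),"pos",p.round(4),"tip",round(p[2]-.199,4),"rpy",np.degrees(o["ee_rot"]).round(2),"F",o["wrist_force"].round(1),"w",round(o["width"],4),"ff",round(o["finger_force"],1))
    from scipy.spatial.transform import Rotation as Ro
    u=Ro.from_euler("xyz",o["ee_rot"]).as_matrix().T@d/.05
    print("units",u.round(3),"turn",None if yaw_deg is None else round(((np.degrees(psi)-yaw_deg+90)%180-90)/10,2))
E
python3 -c "
from h import *
to(.521,.267,.20,15.4)"
```

```text
t 1.35 pos [0.4105 0.0347 0.4045] tip 0.2055 rpy [ 1.7997e+02 -1.0000e-02  1.4900e+01] F [-0.2  0.  -0.6] w 0.0939 ff 0.0
units [ 3.33  -3.921  0.108] turn -0.05
```

Emit:
{"method": "apply_moves", "body": {"moves": [[[0.5, -0.6, 0, 0, 0], [1.3, -1.5, 0, 0, 0], [2.1, -2.5, 0, 0, 0], [2.8, -3.3, 0, 0, 0], [2.8, -3.3, 0, 0, 0], [2.8, -3.3, 0, 0, 0]]]}}

```text
time: 2.1
tool_pos: [0.503, 0.2278, 0.4039]
ee_rot: [3.141, 0.002, 0.26]
wrist_force: [0.2, -0.7, -1.0]
width: 0.094
finger_force: 0.0
```

```bash
python3 -c "
from h import *
to(.521,.267,.20,15.4)
s=snap('wrist','w1'); print(-s['R'].T@s['t'],s['R'].round(3).tolist(),s['f'],proj(s,[.521,.267,.032]),proj(s,[.575,.018,.055]))"
```

```text
t 2.1 pos [0.503  0.2278 0.4039] tip 0.2049 rpy [1.7995e+02 1.1000e-01 1.4900e+01] F [ 0.2 -0.7 -1. ] w 0.094 ff 0.0
units [ 0.55  -0.666  0.097] turn -0.05
[0.5742189  0.24716473 0.38442225] [[0.256, -0.967, -0.001], [-0.935, -0.248, 0.255], [-0.247, -0.065, -0.967]] 300.5480429305651 [229.15968658 159.83133939] [457.10235275 173.07944094]
```

View pics/w1.png

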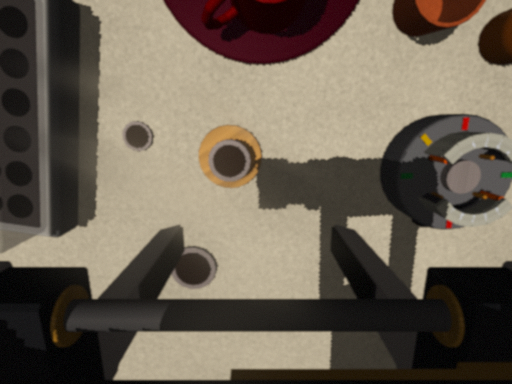

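The wrist view shows the disc at (230,159) on the stand, matching the projection, and the mill at right. I'll refine both from this view.

```bash
cat > m.py <<'E'
from h import *
def disc(s,x,y,z,r=20):
    hsv=cv2.cvtColor(s["image"],cv2.COLOR_RGB2HSV); V=hsv[...,2].astype(int); S=hsv[...,1]
    c0=proj(s,[x,y,z]); yy,xx=np.mgrid[:384,:512]; m=((V<75)&((xx-c0[0])**2+(yy-c0[1])**2<r*r)).astype(np.uint8)
    k,lab,st,ce=cv2.connectedComponentsWithStats(m); i=1+np.argmax(st[1:,4])
    e=cv2.fitEllipse(max(cv2.findContours((lab==i).astype(np.uint8),0,1)[0],key=len)); print("grit",st[i,4],e[0],e[1],ray(s,*e[0],z).round(4),ray(s,*ce[i],z).round(4))
def mill(s,x,y):
    hsv=cv2.cvtColor(s["image"],cv2.COLOR_RGB2HSV); H,S,V=[hsv[...,i].astype(int) for i in range(3)]
    yy,xx=np.mgrid[:384,:512]
    for nm,m in (("green",(H>45)&(H<90)&(S>80)),("yel",(H>17)&(H<35)&(S>120)),("red",((H<8)|(H>172))&(S>140))):
        k,lab,st,ce=cv2.connectedComponentsWithStats(m.astype(np.uint8))
        for i in range(1,k):
            p=ray(s,*ce[i],.055); r=np.hypot(p[0]-x,p[1]-y)
            if st[i,4]>=4 and .045<r<.068: print(nm,st[i,4],ce[i].round(1),p.round(4),"r",r.round(4),"ang",np.degrees(np.arctan2(p[1]-y,p[0]-x)).round(1))
E
python3 -c "
from m import *
s=load('w1'); disc(s,.521,.267,.032,18); mill(s,.575,.018)"
```

```text
grit 732 (229.18585205078125, 160.54983520507812) (29.033235549926758, 30.279226303100586) [0.5202 0.2668 0.032 ] [0.5202 0.2668 0.032 ]
green 74 [406.2 175.5] [0.558  0.0716 0.055 ] r 0.0562 ang 107.6
green 65 [506.1 174.5] [ 0.5874 -0.0352  0.055 ] r 0.0546 ang -76.9
yel 90 [425.8 139.2] [0.6004 0.0661 0.055 ] r 0.0544 ang 62.1
red 80 [465.1 123.2] [0.6267 0.0324 0.055 ] r 0.0537 ang 15.6
red 39 [448.5 224.2] [0.517  0.0024 0.055 ] r 0.06 ang -165.0
```

Emit:
{"method": "apply_moves", "body": {"moves": [[[0.3, -0.4, 0.2, 0, 0.2], [0.53, -0.67, 0.6, 0, 0.2], [0.53, -0.67, 1.3, 0, 0.2], [0.53, -0.67, 2.0, 0, 0.2], [0.53, -0.67, 2.4, 0, 0.2], [0.53, -0.67, 2.4, 0, 0.2], [0.53, -0.67, 2.4, 0, 0.2]]]}}

```text
time: 3.02
tool_pos: [0.5204, 0.2669, 0.2854]
ee_rot: [3.142, -0.001, 0.259]
wrist_force: [-0.3, 0.1, 1.0]
width: 0.0753
finger_force: 0.0
```

```bash
python3 -c "
from m import *
to(.5203,.2668,.0195,15.4)
s=snap('wrist','w2'); disc(s,.5203,.2668,.032,22)"
```

```text
t 3.02 pos [0.5204 0.2669 0.2854] tip 0.0864 rpy [ 1.800e+02 -7.000e-02  1.485e+01] F [-0.3  0.1  1. ] w 0.0753 ff 0.0
units [-0.004  0.     1.338] turn -0.05
grit 1517 (257.9562072753906, 213.65567016601562) (42.908470153808594, 43.20067596435547) [0.5203 0.2668 0.032 ] [0.5203 0.2668 0.032 ]
```

View pics/w2.png

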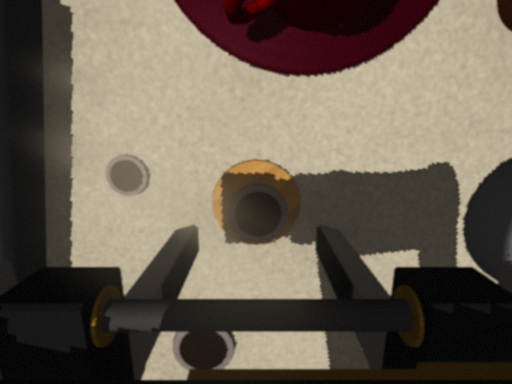

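The disc is centred between the fingers, at (258,213). I'll descend and close.

Emit:
{"method": "apply_moves", "body": {"moves": [[[0, 0, 0.6, 0, 0.2], [0, 0, 1.1, 0, 0.2], [0, 0, 1.34, 0, 0.2], [0, 0, 1.34, 0, 0.2], [0, 0, 1.34, 0, 0.5], [0, 0, 1.34, 0, 0.6], [0, 0, 1.34, 0, 0.6], [0, 0, 1.34, 0, 0.6]]]}}

```text
time: 4.08
tool_pos: [0.5205, 0.2672, 0.2186]
ee_rot: [3.141, -0.002, 0.26]
wrist_force: [0.6, 0.1, 2.6]
width: 0.0486
finger_force: 30.0
```

```bash
python3 -c "
from m import *
to(.5737,.018,.11,15.4)"
```

```text
t 4.08 pos [0.5205 0.2672 0.2186] tip 0.0196 rpy [ 1.7999e+02 -9.0000e-02  1.4890e+01] F [0.6 0.1 2.6] w 0.0486 ff 30.0
units [-0.249  5.091 -1.808] turn -0.05
```

Emit:
{"method": "apply_moves", "body": {"moves": [[[0, 0, -0.4, 0, 0.6], [0, 0, -1.2, 0, 0.6], [0, 0, -2.0, 0, 0.6], [-0.05, 0.6, -2.4, 0, 0.6], [-0.1, 1.5, -2.4, 0, 0.6], [-0.15, 2.5, -2.4, 0, 0.6], [-0.2, 3.5, -2.4, 0, 0.6], [-0.25, 4.4, -2.4, 0, 0.6], [-0.25, 5.0, -2.4, 0, 0.6], [-0.25, 5.1, -2.4, 0, 0.6]]]}}

```text
time: 5.32
tool_pos: [0.5738, 0.0159, 0.3372]
ee_rot: [-3.141, 0.001, 0.257]
wrist_force: [0.2, -0.7, -0.8]
width: 0.0487
finger_force: 30.0
```

Emit:
{"method": "apply_moves", "body": {"moves": [[[0, 0, 0, 0, 0.6], [0, 0, 0, 0, 0.6]]]}}

```text
time: 5.58
tool_pos: [0.5734, 0.0188, 0.3376]
ee_rot: [-3.141, 0.0, 0.261]
wrist_force: [0.2, -0.8, -1.6]
width: 0.0488
finger_force: 30.0
```

```bash
python3 -c "
from m import *
to(.5737,.018,.11,15.4)
s=snap('wrist','w3'); mill(s,.5735,.018); o=telemetry.get_obs()['tool_pos']; disc(s,o[0],o[1],o[2]-.199+.0125,60)
s=snap('top','t3'); mill(s,.5735,.018)
s=snap('side','s3'); mill(s,.5735,.018)"
```

```text
t 5.58 pos [0.5734 0.0188 0.3376] tip 0.1386 rpy [-1.7997e+02  1.0000e-02  1.4980e+01] F [ 0.2 -0.8 -1.6] w 0.0488 ff 30.0
units [0.003 0.017 0.572] turn -0.04
green 99 [319.9 203.9] [ 0.5874 -0.0357  0.055 ] r 0.0555 ang -75.4
green 66 [197.2 204.9] [0.5577 0.072  0.055 ] r 0.0562 ang 106.3
yel 118 [212.9 161.1] [0.6004 0.067  0.055 ] r 0.0559 ang 61.2
red 103 [258.  142.1] [0.6264 0.033  0.055 ] r 0.055 ang 15.8
grit 8188 (263.06292724609375, 238.7376251220703) (99.21109771728516, 114.49543762207031) [0.5791 0.0174 0.1511] [0.5801 0.0174 0.1511]
green 9 [291.1 214.8] [0.508 0.002 0.055] r 0.0675 ang -166.2
yel 12 [303.2 198.5] [ 0.5472 -0.0283  0.055 ] r 0.0532 ang -119.6
red 14 [290.  209.5] [0.5209 0.0044 0.055 ] r 0.0544 ang -165.5
green 6 [276.2 191. ] [ 0.5889 -0.0367  0.055 ] r 0.0569 ang -74.3
green 11 [260.1 219. ] [0.5593 0.0705 0.055 ] r 0.0544 ang 105.2
yel 5 [289.8 198.4] [ 0.5454 -0.0343  0.055 ] r 0.0594 ang -118.3
yel 11 [247.6 210.4] [0.6013 0.0647 0.055 ] r 0.0544 ang 59.2
red 8 [247.  198.6] [0.6292 0.0317 0.055 ] r 0.0574 ang 13.9
red 11 [289.9 210.2] [0.5207 0.0016 0.055 ] r 0.0553 ang -162.7
```

View pics/w3.png

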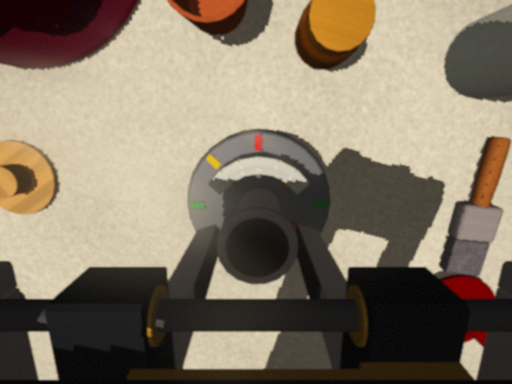

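The disc is still held level at (258,245), above the mill; the marks put the axis within 1 mm of the tool. I'll lower and release.

Emit:
{"method": "apply_moves", "body": {"moves": [[[0, 0.01, 0.5, 0.04, 0.6], [0, 0.01, 0.9, 0.04, 0.6], [0, 0.01, 1.2, 0.04, 0.6], [0, 0.01, 1.4, 0.04, 0.6], [0, 0.01, 1.5, 0.04, 0.6], [0, 0.01, 1.55, 0.04, 0.6], [0, 0.01, 1.55, 0.04, 0.6], [0, 0.01, 1.55, 0.04, 0.6]]]}}

```text
time: 6.72
tool_pos: [0.5739, 0.017, 0.2608]
ee_rot: [3.141, -0.001, 0.253]
wrist_force: [0.4, 0.9, -1.4]
width: 0.0484
finger_force: 30.0
```

```bash
python3 -c "
from m import *
to(.5732,.018,.0605,15.4)"
```

```text
t 6.72 pos [0.5739 0.017  0.2608] tip 0.0618 rpy [ 1.7997e+02 -6.0000e-02  1.4480e+01] F [ 0.4  0.9 -1.4] w 0.0484 ff 30.0
units [-0.009 -0.024  0.026] turn -0.09
```

Emit:
{"method": "apply_moves", "body": {"moves": [[[0, -0.01, 0.02, -0.05, 0.6], [0, -0.01, 0.02, -0.05, 0.6], [0, -0.01, 0.02, -0.05, 0.3], [0, -0.01, 0.02, -0.05, 0.3], [0, -0.01, 0.02, -0.05, 0.3], [0, -0.01, 0.02, -0.05, 0.3]]]}}

```text
time: 7.48
tool_pos: [0.5736, 0.0175, 0.2591]
ee_rot: [3.142, 0.0, 0.262]
wrist_force: [0.5, 0.4, 0.6]
width: 0.0662
finger_force: 0.0
```

Emit:
{"method": "apply_moves", "body": {"moves": [[[0, 0, -0.4, 0, 0.3], [0, 0, -1.1, 0, 0.3], [0, 0, -2.0, 0, 0.3], [0, 0, -3.0, 0, 0.3], [-0.5, 0.5, -3.4, 0, 0.3], [-1.4, 1, -3.4, 0, 0.3], [-1.7, 1, -3.4, 0, 0.3], [-1.7, 1, -3.4, 0, 0.3], [-1.7, 1, -3.4, 0, 0.3]]]}}

```text
time: 8.6
tool_pos: [0.5049, -0.0521, 0.4288]
ee_rot: [-3.141, -0.0, 0.263]
wrist_force: [0.2, 0.6, -0.5]
width: 0.0658
finger_force: 0.0
```

```bash
python3 -c "
from m import *
to(.5005,-.235,.2,63.2)
s=snap('wrist','w4'); disc(s,.5735,.018,.073,30); mill(s,.5735,.018)
a=cv2.imread('pics/w4.png'); c=proj(s,[.5735,.018,.073]).astype(int); print(c); cv2.imwrite('pics/w4c.png',cv2.resize(a[max(0,c[1]-80):c[1]+80,max(0,c[0]-100):c[0]+100],None,fx=3,fy=3))"
```

```text
t 8.6 pos [ 0.5049 -0.0521  0.4288] tip 0.2298 rpy [-179.97   -0.     15.04] F [ 0.2  0.6 -0.5] w 0.0658 ff 0.0
units [-1.035  3.51   0.595] turn -4.82
grit 244 (207.99224853515625, 119.34883117675781) (11.085862159729004, 27.376440048217773) [0.5625 0.0194 0.073 ] [0.5625 0.0194 0.073 ]
green 73 [262.6 109.8] [ 0.588  -0.0352  0.055 ] r 0.0552 ang -74.8
green 60 [164.1 110.7] [0.5582 0.0723 0.055 ] r 0.0565 ang 105.8
yel 25 [172.9  70.1] [0.6028 0.0708 0.055 ] r 0.0604 ang 61.0
yel 58 [248.9 145.7] [ 0.5451 -0.0304  0.055 ] r 0.0561 ang -120.4
red 45 [211.1  54.1] [0.6294 0.0339 0.055 ] r 0.0581 ang 15.9
red 46 [215.1 160.7] [0.5178 0.0038 0.055 ] r 0.0575 ang -165.7
[211 109]
```

View pics/w4c.png

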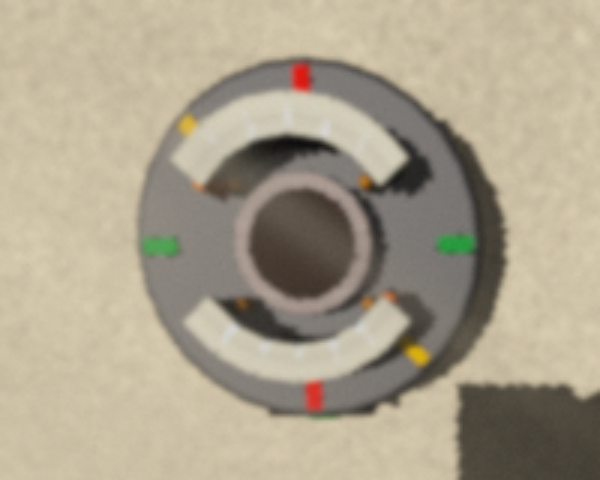

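The disc lies flat on the seat, centred at crop (303,241), about 1 mm from the axis. On to the lid.

Emit:
{"method": "apply_moves", "body": {"moves": [[[-0.2, 0.7, 0, -0.9, 0.3], [-0.5, 1.6, 0, -1.9, 0.3], [-0.8, 2.6, 0.1, -2.9, 0.3], [-1.03, 3.4, 0.3, -3.9, 0.3], [-1.03, 3.5, 0.5, -4.8, 0.3], [-1.03, 3.5, 0.6, -4.82, 0.3], [-1.03, 3.5, 0.6, -4.82, 0.3], [-1.03, 3.5, 0.6, -4.82, 0.3]]]}}

```text
time: 9.65
tool_pos: [0.5003, -0.2343, 0.3997]
ee_rot: [3.141, 0.0, 1.103]
wrist_force: [-0.2, 0.5, -0.6]
width: 0.0659
finger_force: 0.0
```

```bash
cat >> m.py <<'E'
def lid(s,x,y,z0=0):
    hsv=cv2.cvtColor(s["image"],cv2.COLOR_RGB2HSV); H,S,V=[hsv[...,i].astype(int) for i in range(3)]
    c0=proj(s,[x,y,z0+.02]); px=s["f"]*.062/np.linalg.norm(s["R"].T@s["t"]*1+np.array([x,y,z0]))
    yy,xx=np.mgrid[:384,:512]; n=(xx-c0[0])**2+(yy-c0[1])**2<px*px
    m=(((H<8)|(H>172))&(S>140)&n).astype(np.uint8); c=max(cv2.findContours(cv2.morphologyEx(m,3,np.ones((5,5))),0,1)[0],key=len)
    hull=cv2.convexHull(c); e=cv2.fitEllipse(hull); print("plate",np.round(e[0],1),np.round(e[1],1),ray(s,*e[0],z0+.02).round(4))
    w=((S<110)&(V>110)&(cv2.erode(cv2.drawContours(m*0,[hull],-1,1,-1),np.ones((3,3)))>0)).astype(np.uint8)
    k,lab,st,ce=cv2.connectedComponentsWithStats(w); P=[]
    for i in range(1,k):
        if st[i,4]>15: p=ray(s,*ce[i],z0+.054); P.append(p); print("stripe",st[i],ce[i].round(1),p.round(4))
    if len(P)==2: d=P[0]-P[1]; print("mid",(P[0]+P[1])/2,"len",np.linalg.norm(d),"ang",np.degrees(np.arctan2(d[1],d[0]))%180)
E
python3 -c "
from m import *
to(.5005,-.235,.024,63.2)
s=snap('wrist','w5'); lid(s,.5005,-.235)"
```

```text
t 9.65 pos [ 0.5003 -0.2343  0.3997] tip 0.2007 rpy [179.95   0.    63.2 ] F [-0.2  0.5 -0.6] w 0.0659 ff 0.0
units [-0.01   0.007  3.534] turn 0.0
plate [256.4 180.8] [67.9 71.5] [ 0.5006 -0.2321  0.02  ]
stripe [253 154   7  20 132] [256.  163.2] [ 0.5122 -0.2085  0.054 ]
```

View pics/w5.png

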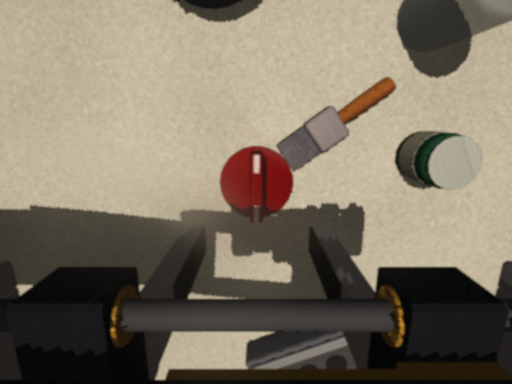

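The lid's bar is vertical at u≈256, with its stripes at (256,163) and (257,214), so it is aligned with the tool. The brush corner at (285,165) is close, so I'll close the fingers partly before going down.

Emit:
{"method": "apply_moves", "body": {"moves": [[[0.05, 0, 0.5, 0, 0.6], [0.05, 0, 1.2, 0, 0.6], [0.05, 0, 1.9, 0, 0.6], [0.05, 0, 2.3, 0, 0.6], [0.05, 0, 2.3, 0, 0.6], [0.05, 0, 2.3, 0, 0.6]]]}}

```text
time: 10.45
tool_pos: [0.5015, -0.2329, 0.2857]
ee_rot: [3.139, 0.0, 1.103]
wrist_force: [0.3, -0.0, -0.5]
width: 0.0372
finger_force: 0.0
```

```bash
python3 -c "
from m import *
a=load('w5');p=ray(a,256,163.2,.054);q=ray(a,257,214,.054);d=p-q;print((p+q)/2,np.degrees(np.arctan2(d[1],d[0])),np.linalg.norm(d))
to(.5006,-.2325,.026,63.2)
s=snap('wrist','w6'); lid(s,.5006,-.2325)
a=cv2.imread('pics/w6.png'); cv2.imwrite('pics/w6c.png',cv2.resize(a[140:384,130:390],None,fx=2,fy=2))"
```

```text
[ 0.49954106 -0.23460199  0.054     ] 64.23632479703143 0.05796931207682256
t 10.45 pos [ 0.5015 -0.2329  0.2857] tip 0.0867 rpy [1.7985e+02 1.0000e-02 6.3200e+01] F [ 0.3 -0.  -0.5] w 0.0372 ff 0.0
units [-1.000e-03 -2.200e-02  1.215e+00] turn -0.0
plate [255.8 211.5] [ 98.7 105.9] [ 0.5001 -0.2344  0.02  ]
stripe [251 174   9  29 254] [255.  188.1] [ 0.5124 -0.209   0.054 ]
```

View pics/w6c.png

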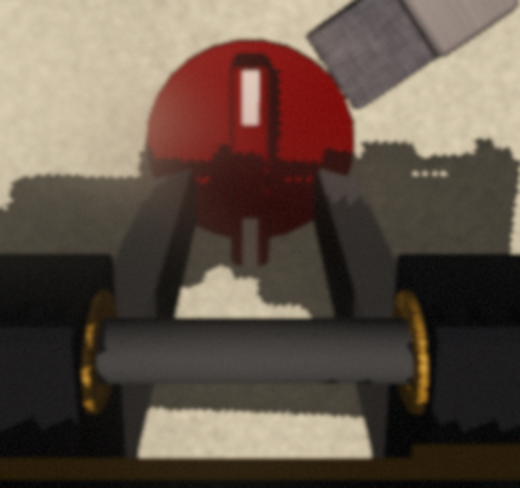

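```bash
python3 -c "
from m import *
a=load('w6')
for v1,v2 in ((174,272.5),(188.1,261)):
  p=ray(a,255,v1,.054);q=ray(a,255,v2,.054);d=p-q;print((p+q)/2,np.degrees(np.arctan2(d[1],d[0])),np.linalg.norm(d))
im=a['image'];print(im[165:280:3,255].tolist())
to(*((p+q)/2)[:2],.026,63.2)"
```

```text
[ 0.49946316 -0.23452028  0.054     ] 63.05673026948517 0.07781203086483382
[ 0.49934546 -0.23475185  0.054     ] 63.05673026948517 0.05767212296225848
[[125, 27, 21], [60, 30, 25], [61, 29, 23], [120, 87, 80], [221, 198, 184], [224, 200, 186], [223, 198, 185], [220, 195, 183], [220, 195, 184], [220, 193, 181], [219, 194, 181], [218, 192, 180], [205, 172, 161], [124, 31, 28], [125, 29, 24], [124, 28, 25], [122, 27, 23], [82, 25, 22], [62, 27, 23], [57, 23, 20], [57, 22, 21], [57, 21, 19], [52, 19, 16], [47, 14, 12], [49, 12, 12], [52, 22, 17], [46, 14, 11], [51, 21, 19], [63, 47, 41], [78, 65, 59], [78, 67, 60], [78, 67, 60], [79, 68, 62], [80, 68, 62], [78, 66, 60], [81, 69, 63], [78, 68, 58], [75, 69, 59], [168, 156, 133]]
t 10.5 pos [ 0.5016 -0.233   0.2861] tip 0.0871 rpy [1.7981e+02 2.0000e-02 6.3190e+01] F [-0.6 -1.1  0. ] w 0.0376 ff 0.0
units [-0.051 -0.028  1.222] turn -0.0
```

Emit:
{"method": "apply_moves", "body": {"moves": [[[-0.04, -0.02, 0.5, 0, 0.6], [-0.04, -0.02, 1.0, 0, 0.6], [-0.04, -0.02, 1.2, 0, 0.6], [-0.04, -0.02, 1.22, 0, 0.6], [-0.04, -0.02, 1.22, 0, 0.8], [-0.04, -0.02, 1.22, 0, 1], [-0.04, -0.02, 1.22, 0, 1], [-0.04, -0.02, 1.22, 0, 1]]]}}

```text
time: 11.5
tool_pos: [0.4995, -0.2344, 0.2242]
ee_rot: [3.14, 0.0, 1.103]
wrist_force: [-0.9, 0.4, 4.4]
width: 0.0146
finger_force: 30.0
```

```bash
python3 -c "
from m import *
to(.5735,.018,.026,105.4)"
```

```text
t 11.5 pos [ 0.4995 -0.2344  0.2242] tip 0.0252 rpy [1.7992e+02 1.0000e-02 6.3190e+01] F [-0.9  0.4  4.4] w 0.0146 ff 30.0
units [ 5.172 -0.956 -0.019] turn -4.22
```

Emit:
{"method": "apply_moves", "body": {"moves": [[[0, 0, -0.3, 0, 1], [0, 0, -1.0, 0, 1], [0, 0, -1.9, 0, 1], [0.3, -0.05, -2.6, 0, 1], [1.2, -0.2, -2.8, -0.8, 1], [2.2, -0.4, -2.8, -1.7, 1], [3.2, -0.6, -2.8, -2.6, 1], [4.2, -0.8, -2.8, -3.5, 1], [5.0, -0.95, -2.8, -4.2, 1], [5.17, -0.96, -2.8, -4.22, 1]]]}}

```text
time: 12.75
tool_pos: [0.5732, 0.0205, 0.3632]
ee_rot: [-3.141, -0.0, 1.843]
wrist_force: [-0.1, 0.5, -2.6]
width: 0.0144
finger_force: 30.0
```

Emit:
{"method": "apply_moves", "body": {"moves": [[[0, 0, 0, 0, 1], [0, 0, 0, 0, 1], [0, 0, 0, 0, 1]]]}}

```text
time: 13.12
tool_pos: [0.5729, 0.0169, 0.3632]
ee_rot: [-3.141, 0.0, 1.837]
wrist_force: [-0.6, -0.1, -2.2]
width: 0.015
finger_force: 30.0
```

```bash
python3 -c "
from m import *
to(.5735,.018,.104,105.4); o=telemetry.get_obs()
z0=o['tool_pos'][2]-.199-.0252
s=snap('wrist','w7'); mill(s,.5735,.018); lid(s,o['tool_pos'][0],o['tool_pos'][1],z0)
s=snap('top','t7'); mill(s,.5735,.018)
s=snap('side','s7'); mill(s,.5735,.018);lid(s,o['tool_pos'][0],o['tool_pos'][1],z0)
a=cv2.imread('pics/w7.png');b=cv2.imread('pics/s7.png'); c=b[90:270,180:390]
cv2.imwrite('pics/w7c.png',np.hstack([a[100:384,80:430],cv2.resize(c,(331,284))]))"
```

```text
t 13.12 pos [0.5729 0.0169 0.3632] tip 0.1642 rpy [-1.7999e+02  2.0000e-02  1.0526e+02] F [-0.6 -0.1 -2.2] w 0.015 ff 30.0
units [0.019 0.018 1.205] turn -0.01
green 86 [257.1 138.7] [0.5583 0.0717 0.055 ] r 0.0558 ang 105.8
yel 104 [298.4 155.5] [0.6007 0.0668 0.055 ] r 0.0559 ang 60.8
red 34 [198.5 195.8] [0.517  0.0028 0.055 ] r 0.0585 ang -164.9
red 4 [214.8 233.2] [ 0.5415 -0.0315  0.055 ] r 0.0589 ang -122.9
plate [257.4 231.4] [129.2 138.2] [0.5727 0.0202 0.159 ]
stripe [302 185  14   8  26] [308.6 189.4] [0.5886 0.0618 0.193 ]
stripe [251 191  13  39 494] [257. 210.] [0.5659 0.0441 0.193 ]
stripe [194 200   6  12  27] [195.8 203.6] [0.5342 0.0391 0.193 ]
green 7 [276. 191.] [ 0.5892 -0.0365  0.055 ] r 0.0567 ang -73.9
green 11 [260.1 219. ] [0.5593 0.0705 0.055 ] r 0.0544 ang 105.2
yel 6 [290.  198.5] [ 0.5448 -0.0343  0.055 ] r 0.0597 ang -118.8
yel 11 [247.6 210.4] [0.6013 0.0647 0.055 ] r 0.0544 ang 59.2
red 8 [247.  198.6] [0.6292 0.0317 0.055 ] r 0.0574 ang 13.9
red 12 [289.7 210.2] [0.5212 0.0019 0.055 ] r 0.0548 ang -162.9
plate [269.6 170.6] [29.1 36.8] [0.5745 0.0158 0.159 ]
stripe [262 163   7   6  21] [265.2 165.8] [0.5672 0.0439 0.193 ]
```

View pics/w7c.png

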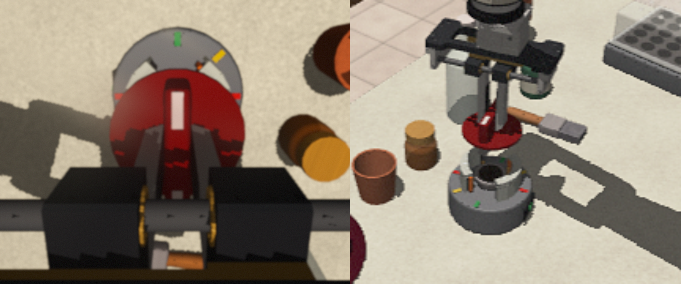

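The lid hangs level, with its bar and stripe pointing at the green mark (crop (178,40)) and its centre within about 1–2 mm of the axis. I'll lower it.

Emit:
{"method": "apply_moves", "body": {"moves": [[[0.02, 0, 0.4, 0, 1], [0.02, 0, 0.7, 0, 1], [0.02, 0, 0.9, 0, 1], [0.02, 0, 0.98, 0, 1], [0.02, 0, 1.04, 0, 1], [0.02, 0, 1.08, 0, 1], [0.02, 0, 1.08, 0, 1]]]}}

```text
time: 14.15
tool_pos: [0.5728, 0.0191, 0.3094]
ee_rot: [3.141, 0.0, 1.839]
wrist_force: [-0.4, 0.2, -2.1]
width: 0.0151
finger_force: 30.0
```

```bash
python3 -c "
from m import *
to(.5733,.0178,.1022,105.4)"
```

```text
t 14.15 pos [0.5728 0.0191 0.3094] tip 0.1104 rpy [1.7998e+02 1.0000e-02 1.0539e+02] F [-0.4  0.2 -2.1] w 0.0151 ff 30.0
units [-0.028  0.002  0.164] turn -0.0
```

No contact; the plug is entering freely, so I'll continue down.

Emit:
{"method": "apply_moves", "body": {"moves": [[[-0.01, 0, 0.04, 0, 1], [-0.01, 0, 0.08, 0, 1], [-0.01, 0, 0.12, 0, 1], [-0.01, 0, 0.15, 0, 1], [-0.01, 0, 0.17, 0, 1], [-0.01, 0, 0.18, 0, 1], [-0.01, 0, 0.18, 0, 1]]]}}

```text
time: 15.02
tool_pos: [0.5727, 0.0186, 0.3011]
ee_rot: [3.141, 0.0, 1.839]
wrist_force: [-3.9, -0.7, 5.1]
width: 0.0147
finger_force: 30.0
```

```bash
python3 -c "
from m import *
to(.5733,.0178,.1022,105.4)
s=snap('side','s8');lid(s,.5735,.018,.077)"
```

```text
t 15.03 pos [0.5727 0.0186 0.3011] tip 0.1021 rpy [1.7998e+02 1.0000e-02 1.0539e+02] F [-3.9 -0.7  5.1] w 0.0147 ff 30.0
units [-0.019  0.006 -0.001] turn -0.0
plate [267.4 192.4] [28.  40.7] [0.5746 0.0218 0.097 ]
stripe [261 185   7   6  23] [264.2 187.7] [0.5672 0.0457 0.131 ]
stripe [248 193   6   8  20] [250.4 197.2] [0.572  0.0912 0.131 ]
mid [0.56961665 0.06844564 0.131     ] len 0.045822377361578376 ang 83.95142192509012
```

Home at tip height .1021 with light contact. Now I'll twist clockwise (positive about the tool's z), gently.

Emit:
{"method": "apply_moves", "body": {"moves": [[[0, -0.01, 0, 0.4, 1], [0, -0.01, 0, 0.9, 1], [0, -0.01, 0, 1.4, 1], [0, -0.01, 0, 1.9, 1], [0, -0.01, 0, 2.4, 1], [0, -0.01, 0, 2.4, 1]]]}}

```text
time: 15.82
tool_pos: [0.5727, 0.0181, 0.3011]
ee_rot: [3.14, 0.001, 1.421]
wrist_force: [-1.7, -1.5, 5.5]
width: 0.0146
finger_force: 30.0
```

```bash
python3 -c "
from m import *
to(.5733,.0178,.1022,60.4); print(telemetry.get_obs()['wrist_torque'])"
```

```text
t 15.82 pos [0.5727 0.0181 0.3011] tip 0.1021 rpy [1.7989e+02 5.0000e-02 8.1420e+01] F [-1.7 -1.5  5.5] w 0.0146 ff 30.0
units [-0.004  0.013 -0.001] turn 2.1
[-0.3311245   0.45704656 -0.00138958]
```

Emit:
{"method": "apply_moves", "body": {"moves": [[[0, 0, 0, 0.4, 1], [0, 0, 0, 0.8, 1], [0, 0, 0, 1.2, 1], [0, 0, 0, 1.6, 1], [0, 0, 0, 1.9, 1], [0, 0, 0, 2.1, 1], [0, 0, 0, 2.1, 1], [0, 0, 0, 2.1, 1]]]}}

```text
time: 16.82
tool_pos: [0.5727, 0.018, 0.3011]
ee_rot: [3.139, 0.0, 1.056]
wrist_force: [-1.8, -2.3, 4.8]
width: 0.0147
finger_force: 30.0
```

```bash
python3 -c "
from m import *
to(.5733,.0178,.1022,60.4); print(telemetry.get_obs()['wrist_torque'])
s=snap('wrist','w9'); mill(s,.5735,.018); lid(s,.573,.018,.077)
b=snap('side','s9'); 
a=cv2.cvtColor(s['image'],4)[80:384,80:430];c=cv2.cvtColor(b['image'],4)[110:250,190:350]
cv2.imwrite('pics/f9.png',np.hstack([a,cv2.resize(c,(347,304))]))"
```

```text
t 16.82 pos [0.5727 0.018  0.3011] tip 0.1021 rpy [1.7986e+02 2.0000e-02 6.0480e+01] F [-1.8 -2.3  4.8] w 0.0147 ff 30.0
units [ 0.002  0.013 -0.001] turn 0.01
[-0.24248695  0.46282817  0.18716736]
green 136 [204.9 166.9] [0.558  0.0717 0.055 ] r 0.0559 ang 106.0
yel 166 [257.  145.1] [0.6005 0.0664 0.055 ] r 0.0555 ang 60.9
red 144 [309.  166.9] [0.6268 0.0327 0.055 ] r 0.0553 ang 15.5
red 30 [207.2 242.4] [0.5269 0.0185 0.055 ] r 0.0466 ang 179.4
red 76 [208.6 261.4] [0.519  0.0037 0.055 ] r 0.0563 ang -165.2
plate [258.4 233.7] [129.9 131.1] [0.5747 0.019  0.097 ]
stripe [251 192  13  37 441] [256.6 209.6] [0.5868 0.0428 0.131 ]
```

View pics/f9.png

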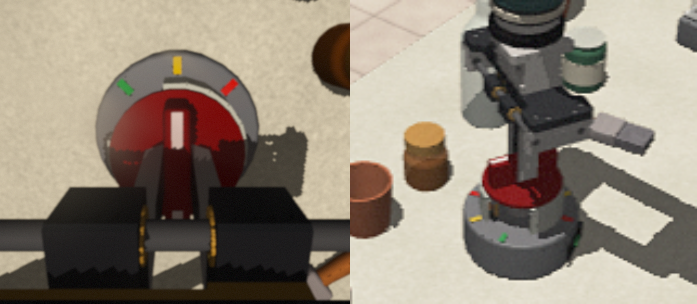

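The bar's stripe (crop (177,130)) lines up with the yellow mark (crop (177,65)). The plate is seated on the collar and the spring torque is felt. Handing in.

```bash
python3 -c "
from bench import ticket
print(ticket.close_job())"
```

```text
the job is handed in; nothing more can be done
None
```

I handed the job in at about 17 s of robot time; no verdict came back. At my last check the lid was home and held on the yellow mark against its spring; the disc looked flat and about 1 mm off centre on the seat before the lid covered it, and I touched none of the bystanders.

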